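# Wind back the sample feeder and take out its cartridge

## Robot

A 6-joint arm with a two-finger parallel gripper is mounted at the origin on the work surface. World frame = base frame: x ahead of the robot, y to its left, z up, the work surface at z = 0. Lengths are in m, angles in rad, forces in N, time in s.
With the tool pointing down it reaches from about 0.15 to 0.775 m from the base axis. Payload 6.1 kg.
Tool frame: the origin (TCP) lies at the very end of the fingers, on their centre line; the grasp point (between the pads) lies 19 mm behind it; z points along the fingers, x is the direction in which the jaws open and shut, and the axes are right-handed (so a half turn about z gives the same grasp; the last joint's range is limited). The gripper opens to 85 mm and grips with 20 to 120 N. Pads are 22 mm wide; open, the fingers measure 114 mm over their backs; the gripper's body (76 mm by 85 mm) begins 54 mm behind the grasp point. The pads swing forward as they close: fully open they stand 13 mm farther back than shut.
Start: joints at [1.24, 0.126, -0.04, 1.405, 0, 1.571], TCP at [0.171, 0.497, 0.231] pointing down, gripper open.
Joint ranges: [-2.72, 2.72], [-0.95, 1.95], [-1.27, 1.35], [-1.78, 2.02], [-1.46, 1.47], [-3.14, 3.14]. Speed limits (rad/s): [2.39, 2.39, 3.01, 3.14, 3.14, 3.14].

## Interface

Orientations are given as a 3x3 rotation matrix whose columns are the frame's x, y, z axes.
In Python, from rig import get_obs, grab_frame, camera_model, job_done, cut_out gives the robot as it stands.
- The arm moves only by the tool step_arm, never from a script. Its argument "deltas" is a list of rows, each a list of 7 numbers: the shift along the tool's x, y, z in m, then the turn, a rotation vector about the tool's x, y, z in rad, then the opening, from 0 (shut) to 1 (fully open). In form: [[tx, ty, tz, ax, ay, az, fingers], ...]. A call has 1 to 12 rows; each row shifts and turns the commanded pose from where the row before left it, along the tool's axes as they then stand; what a row does not reach is not made up. A row lasts 1/12 s, in which the tool goes at most 41.7 mm and 7.16 degrees, less where a joint would pass 70% of its speed; a pose out of reach is approached as far as the arm can. A call with a gripper value outside its range is refused whole. The fingers move at their own pace and stop on an object; "newtons" is the grip in N (left out, the last holds). Time passes only in rows, so rows that do not move let the fingers close. It gives the time, the measured TCP pose, the force and the opening at its end, in the units of the state.
- get_obs(): the state, without advancing time (a new reading comes with each control period).
- grab_frame(name): name is "scene" or "top" or "wrist"; returns the picture (480x640x3 uint8, blue, green, red); there is no depth.
- camera_model(name): a dict with "camera_matrix" (3x3 intrinsics, pixels), "dist_coeffs" ([k1, k2, p1, p2, k3] as OpenCV has them; the pictures are not rectified), "world_from_camera" (4x4, takes a point from camera to world coordinates); the wrist camera has in their place "hand_eye" (4x4, takes a point from camera to tool coordinates, whose origin is the TCP and whose axes are the tool frame's). Camera axes: x right, y down, z forward; pixel columns grow to the right and rows downward; lengths in m; the calibration is good to about 2 mm. A picture is of the moment at which its call begins: read the wrist's pose just before it. camera_model takes no time and is no camera call.
- job_done(): hands the job in, once; it reports no verdict.
Trained networks look in the newest picture that a camera, given by its name, has taken for a name from the list of things; names that differ only in an ending like _2 or _b are one class to them, and where a whole thing is asked for, a point or a joint stands for the part that bears it (a point fixed in the world has none). Each returns a list of dicts, best first, with "confidence" (0 to 1); they miss things now and then, are a little off and sometimes report something else, mostly with a low value. They report only what shows in the picture. A call takes as long as a camera call.
- cut_out(camera, label): "mask" (480x640 bool, what is visible of it) and "box" ([left, top, width, height] in pixels, round what is visible of it).
The state is a dict: "clock": time; "qpos": joint angles; "joint_vel": joint speeds; "effort": joint torques, N m; "ee_pos": TCP position; "tool_rot": TCP orientation; "wrist_force": force on the tool from outside, world axes, zero at the start; "wrist_torque": the same for the moment, N m; "finger_gap": opening from 0.0 (shut) to 1.0 (fully open).
Only numpy, scipy, OpenCV 4.12 (cv2) and the standard library are available. Lean on these libraries where they do the work, as an engineer would, in place of code of your own. Each camera call takes 0.05 s, during which the arm holds its last target.

## Task

Wind the crank on the white sample feeder counter-clockwise, against its drag, until the resistance suddenly drops away, and stop there, within half a turn, before the red overwind pin starts to come up. That frees the brass cartridge (locked until then, so never tug or press hard on it): lift it straight out of the feeder and set it gently, upright and fully seated, in the empty pocket of the grey rack. Leave the silver spare cartridge, the jar, the valve block and the dish where they are.

Things in the scene. Friction and masses are not known exactly. Their poses are not given: they have to be found in the camera images.
- feeder: White bench instrument, fixed block 150 (its x) x 300 (its y) x 80 mm high, origin at the centre of its underside, z up. The crank stands on its top, 85 mm to its +y from the middle; the cartridge well is 85 mm to its -y. A hidden rod inside drags in a seal while it is wound back; after an unknown 1.2 to 2.5 turns the seal lets go and the drag falls away at once. Only then is the cartridge unlocked.
- crank_axis (a point): Point on the vertical axis of the crank, 50 mm above the feeder's top. The crank turns counter-clockwise seen from above (green arrow); it is stopped the other way. Its round boss is 40 mm in diameter, 12 mm high; the aluminium arm lies 14 to 22 mm above the feeder's top.
- knob (a point): Centre of the black upright crank knob at the height to grip it, 51 mm above the feeder's top. Knob: 24 mm diameter, 44 mm tall (from 25 to 69 mm above the feeder's top), 50 mm from the crank axis; it spins freely on its pin, so a grip of constant orientation can carry it round in a circle. It stays where it is left. While the rod drags, about 13 to 18 N along the circle is needed at the knob; after the drop about 1 N.
- overwind_pin (a joint): Rise (m) of the red overwind pin, 10 mm diameter, in the feeder's top. 0 = down. It stays down until about 0.6 turn after the drop, then rises 24 mm per turn. Risen more than 4 mm means overwound.
- cartridge: Loose brass-topped cartridge, 140 to 280 g, standing in the feeder's well; origin at the centre of its underside, z up. Round: steel body 36 mm diameter from 0 to 28 mm, neck 20 mm diameter to 38 mm, flange 48 mm diameter from 38 to 44 mm (it rests on the feeder's top, and in the rack on the rack's top), grip 20 mm diameter from 44 to 82 mm. While locked a hidden tongue holds it down with about 2.5 mm of play.
- rack: Grey fixed block 150 (its x) x 75 (its y) x 55 mm high, origin at the centre of its underside. Two round pockets, 40 mm diameter, 46 mm deep, 36 mm either side of the middle along its x; the one at +x holds the spare cartridge.
- rack_hole0 (a point): Centre of the mouth of the empty pocket, in the rack's top face (55 mm above the bench). A seated cartridge has its flange flat on the rack's top, its origin 38 mm below this point.
- spare: Loose spare cartridge with silver (aluminium) top, same shape as the brass one, in the rack's other pocket; origin at the centre of its underside. Leave it.
- vial_jar: Loose amber jar with white cap, 56 mm diameter, 80 mm tall, origin at the centre of its underside. Leave it.
- valve_block: Loose aluminium block 50 x 70 x 45 mm with a blue and a green valve knob to 79 mm high, origin at the centre of its underside. Leave it.
- dish: Loose white ceramic dish, 60 mm diameter, 22 mm high, origin at the centre of its underside. Leave it.

How it is judged:
At the end, for the whole second after the job is handed in: The brass cartridge stands upright (within 0.06 rad), at rest, fully seated in the empty rack pocket (centre within 5 mm of the pocket's, flange within 3.5 mm of the rack's top), and the overwind pin is down (under 4 mm) (horizontal distance between cartridge and rack_hole0 below 0.005 m and z of cartridge in the frame of rack below 0.0205 m and angle between cartridge's own z axis and vertical below 0.06 rad and linear speed of cartridge below 0.02 m/s and value of joint overwind_pin below 0.004 m); the robot touches nothing.
It fails at once if the crank is overwound: the red pin has risen 4 mm (about 0.77 turn after the drop) (value of joint overwind_pin above 0.004 m).
It fails at once if the cartridge is tugged or pressed against the feeder with more than 25 N (contact force between cartridge and feeder above 25 N).
It fails at once if the cartridge is jammed into the rack with more than 25 N (contact force between cartridge and rack above 25 N).
It fails at once if the spare cartridge is moved 10 mm (distance of spare from where it was at the start of the episode above 0.01 m).
It fails at once if the jar, valve block or dish is moved 20 mm (distance of any of vial_jar, valve_block, dish from where it was at the start of the episode above 0.02 m).
It also fails if it takes over 72 s, if anything falls off the work surface, if the arm or the gripper's body presses on something with over 40 N, if the wrist force passes 120 N, or if a joint passes its speed limit or range.

## Working session

There is one attempt and no reset: what is moved stays moved. The work goes in short steps, Python scripts to look and compute and a tool call to move; the robot and the scene stay as the last step left them, time stands still between calls to the robot, and variables do not carry over. Pictures are saved under pics/ and viewed, and the job is handed in when it is done.

Besides the shell and the picture viewer there is one more tool, called after "Request:" as name(argument=value, ...), one argument or row to a line, values as JSON. step_arm: Moves the arm, as the interface text tells. Its arguments: {"type":"object","properties":{"deltas":{"type":"array","items":{"type":"array","items":{"type":"number"}}},"newtons":{"type":"number"}},"required":["deltas"]}

```bash
mkdir -p pics; ls; python3 - <<'E'
from rig import *
import cv2
o=get_obs(); print(o)
for n in ["scene","top","wrist"]:
    f=grab_frame(n); cv2.imwrite(f"pics/{n}0.png",f)
    print(n,camera_model(n))
E
```

```text
pics
{'clock': 0.0, 'qpos': array([ 1.24001387e+00,  1.26428784e-01, -4.06036434e-02,  1.40535443e+00,
        5.28774593e-07,  1.57081838e+00]), 'joint_vel': array([-0.00117857,  0.00011467,  0.00019436, -0.00060718,  0.00140773,
        0.0007828 ]), 'effort': array([ 1.05023904e-03, -4.35917366e+01,  3.52920985e+01,  1.72843487e-02,
        2.23912059e-05, -6.35697276e-06]), 'ee_pos': array([0.17038701, 0.49617791, 0.23050484]), 'tool_rot': array([[ 3.24803607e-01,  9.45781343e-01, -5.17078178e-04],
       [ 9.45780147e-01, -3.24804018e-01, -1.50413530e-03],
       [-1.59053217e-03, -4.93705251e-07, -9.99998735e-01]]), 'wrist_force': array([ 0.64275052, -0.06533589, -0.20802404]), 'wrist_torque': array([-0.0137037 , -0.05986833,  0.02467817]), 'finger_gap': 0.9998326973045227}
scene {'camera_matrix': array([[594.43864865,   0.        , 319.42823838],
       [  0.        , 594.43864865, 245.66752991],
       [  0.        ,   0.        ,   1.        ]]), 'dist_coeffs': array([-0.0479415,  0.       ,  0.       ,  0.       ,  0.       ]), 'world_from_camera': array([[-0.89098947,  0.2
[... 675 characters left out ...]
,  1.01987028],
       [ 0.        ,  0.        ,  0.        ,  1.        ]])}
wrist {'camera_matrix': array([[340.42893811,   0.        , 318.10306213],
       [  0.        , 340.42893811, 239.30874367],
       [  0.        ,   0.        ,   1.        ]]), 'dist_coeffs': array([-0.05114137,  0.        ,  0.        ,  0.        ,  0.        ]), 'hand_eye': array([[ 9.99999001e-01, -2.65475099e-04,  1.38844075e-03,
         3.84983863e-04],
       [-1.63920140e-04,  9.53803447e-01,  3.00431286e-01,
        -7.76991568e-02],
       [-1.40405660e-03, -3.00431214e-01,  9.53802450e-01,
        -1.43858450e-01],
       [ 0.00000000e+00,  0.00000000e+00,  0.00000000e+00,
         1.00000000e+00]])}
```

View pics/scene0.png

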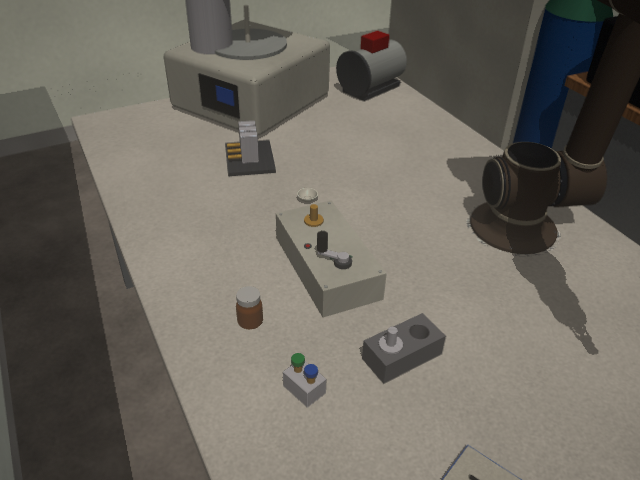

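View pics/top0.png

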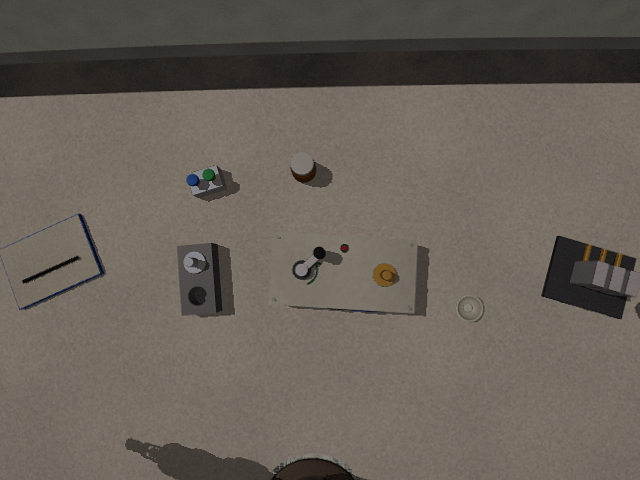

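View pics/wrist0.png

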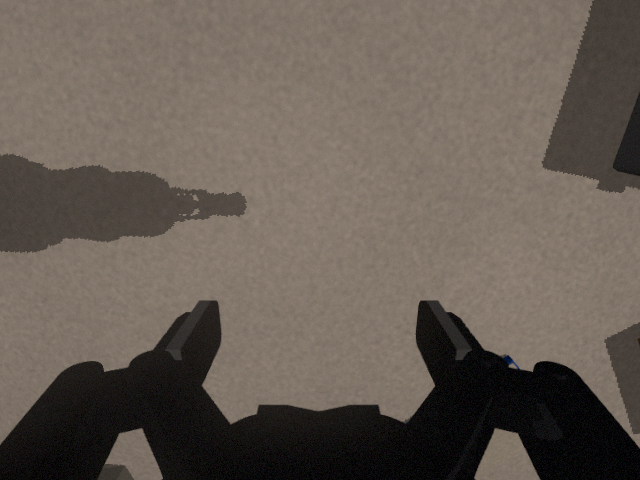

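The scene view shows the crank knob at (322,241), the brass cartridge at (314,215), the empty pocket at (419,331) and the spare at (391,343). In the top view these are at (319,253), (385,275), (197,296) and (195,262). The next step is to run the networks and triangulate.

```bash
cat > h.py <<'E'
from rig import *
import cv2, numpy as np
def ray(name,uv,pose=None):
    m=camera_model(name); K=m["camera_matrix"];d=m["dist_coeffs"]
    if "world_from_camera" in m: T=np.array(m["world_from_camera"])
    else:
        p=np.eye(4);p[:3,:3]=pose["tool_rot"];p[:3,3]=pose["ee_pos"];T=p@m["hand_eye"]
    n=cv2.undistortPoints(np.array([[uv]],float),K,d)[0,0]
    v=T[:3,:3]@np.array([n[0],n[1],1]);return T[:3,3],v/np.linalg.norm(v)
def tri(rs):
    A=np.zeros((3,3));b=np.zeros(3)
    for c,v in rs:
        P=np.eye(3)-np.outer(v,v);A+=P;b+=P@c
    x=np.linalg.solve(A,b)
    return x,[np.linalg.norm((np.eye(3)-np.outer(v,v))@(x-c)) for c,v in rs]
def atz(r,z):
    c,v=r;return c+v*(z-c[2])/v[2]
def proj(name,X,pose=None):
    m=camera_model(name); K=m["camera_matrix"];d=m["dist_coeffs"]
    if "world_from_camera" in m: T=np.array(m["world_from_camera"])
    else:
        p=np.eye(4);p[:3,:3]=pose["tool_rot"];p[:3,3]=pose["ee_pos"];T=p@m["hand_eye"]
    Ti=np.linalg.inv(T)
    r,_=cv2.Rodrigues(Ti[:3,:3]);return cv2.projectPoints(np.atleast_2d(X).astype(float),r,Ti[:3,3],K,d)[0][:,0]
E
python3 - <<'E'
from h import *
for cam in ["scene","top"]:
    for l in ["knob","cartridge","spare","rack","feeder","vial_jar","valve_block","dish","overwind_pin"]:
        r=cut_out(cam,l)
        for d in r[:2]:
            ys,xs=np.nonzero(d["mask"]); print(cam,l,round(d["confidence"],2),np.round(d["box"]),xs.mean().round(1),ys.mean().round(1),len(xs))
            np.save(f"pics/m_{cam}_{l}_{r.index(d) if len(r)<2 else [i for i,q in enumerate(r) if q is d][0]}.npy",d["mask"])
for n in ["scene","top"]:
    f=cv2.imread(f"pics/{n}0.png")
    c=f[180:400,210:470] if n=="scene" else f[220:330,170:430]
    cv2.imwrite(f"pics/{n}0c.png",cv2.resize(c,None,fx=3,fy=3,interpolation=cv2.INTER_CUBIC)[:600])
print(get_obs()["clock"])
E
```

```text
scene knob 0.74 [318. 232.   8.  21.] 322.1 240.7 207
scene cartridge 0.75 [306. 207.  16.  20.] 313.8 217.0 270
scene spare 0.64 [380. 324.  24.  29.] 390.8 341.6 470
scene rack 0.8 [362. 315.  84.  66.] 405.0 348.3 3043
scene feeder 0.65 [278. 201. 108. 116.] 329.8 259.7 7450
scene vial_jar 0.98 [231. 285.  32.  44.] 248.5 307.4 996
scene valve_block 0.63 [279. 350.  49.  54.] 303.9 380.5 1494
scene dish 0.66 [298. 187.  17.  15.] 306.7 194.4 237
top knob 0.52 [314. 247.  12.  10.] 319.3 252.9 110
top knob 0.19 [173. 242.  48.  73.] 199.9 281.9 2419
top cartridge 0.68 [373. 262.  25.  26.] 384.7 274.2 453
top spare 0.86 [180. 250.  27.  23.] 193.9 262.0 384
top feeder 0.77 [268. 232. 151.  82.] 343.2 272.6 9778
top vial_jar 0.9 [290. 153.  26.  30.] 303.1 167.0 628
top valve_block 0.69 [184. 164.  45.  35.] 206.0 181.1 964
top dish 0.59 [457. 295.  28.  29.] 469.8 308.0 578
top overwind_pin 0.31 [182. 164.  43.  36.] 205.9 181.1 967
1.05
```

View pics/scene0c.png

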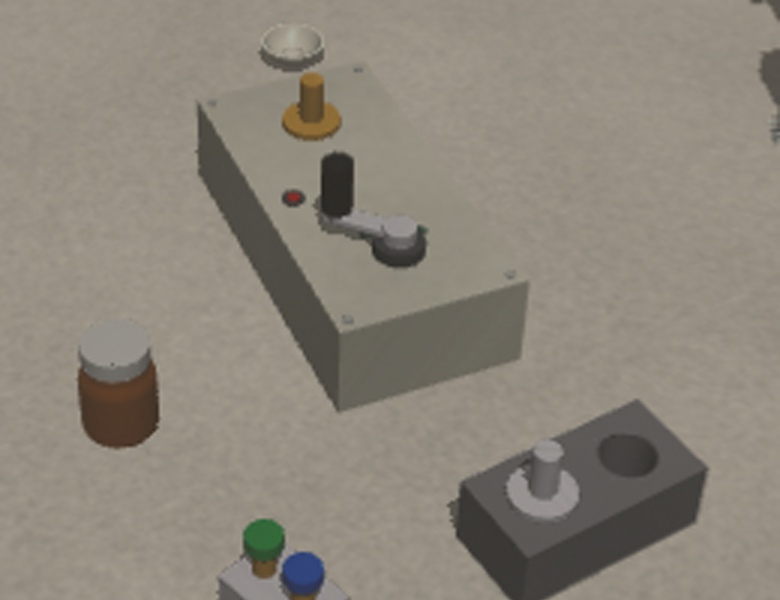

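View pics/top0c.png

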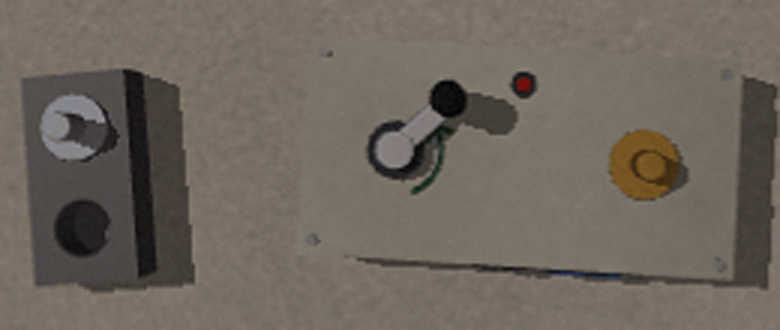

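```bash
python3 - <<'E'
from h import *
k=tri([ray("scene",(322.1,240.7)),ray("top",(319.3,252.9))]);print("knob",k)
k=tri([ray("scene",(322,236)),ray("top",(320,252.5))]);print("knob?",k)
for z in (.131,.149):print(z,atz(ray("scene",(322.1,241)),z),atz(ray("top",(319.3,252.9)),z))
print("cart",tri([ray("scene",(313.8,217)),ray("top",(384.7,274.2))]))
for z in (.086,.1,.12): print(z,atz(ray("scene",(313.8,217)),z),atz(ray("top",(384.7,274.2)),z))
print("hole",tri([ray("scene",(419,331)),ray("top",(197.5,296))]), atz(ray("top",(197.5,296)),.055),atz(ray("scene",(419,331)),.055))
print("spare",tri([ray("scene",(390.8,341.6)),ray("top",(193.9,262))]))
E
```

```text
knob (array([ 0.55674463, -0.02543311,  0.12766157]), [np.float64(0.0005914991189378037), np.float64(0.0005914991189378051)])
knob? (array([ 0.55682751, -0.02698038,  0.13972446]), [np.float64(0.0009292587481411413), np.float64(0.0009292587481412827)])
0.131 [ 0.55867354 -0.02052061  0.131     ] [ 0.55715854 -0.0258112   0.131     ]
0.149 [ 0.56925156 -0.00066245  0.149     ] [ 0.55659133 -0.02632034  0.149     ]
cart (array([ 0.51206462, -0.15666499,  0.09086828]), [np.float64(0.0014882410047393786), np.float64(0.0014882410047394564)])
0.086 [ 0.50779666 -0.16177161  0.086     ] [ 0.51328561 -0.15794306  0.086     ]
0.1 [ 0.51642391 -0.14482696  0.1       ] [ 0.51352342 -0.15633914  0.1       ]
0.12 [ 0.52874856 -0.1206203   0.12      ] [ 0.51386315 -0.15404781  0.12      ]
hole (array([0.47010164, 0.2384369 , 0.05329274]), [np.float64(0.0004945764347285305), np.float64(0.0004945764347283062)]) [0.47063275 0.23765767 0.055     ] [0.47070482 0.23982739 0.055     ]
spare (array([0.54242827, 0.2439896 , 0.06299836]), [np.float64(0.0007979528526186915), np.float64(0.0007979528526187902)])
```

Triangulation agrees with the expected geometry: knob at (0.557,-0.026), z about 0.13, hole at (0.470,0.238), z 0.053, and cartridge at (0.513,-0.157). Next I'll plan a wrist view above the feeder with the tool x axis along world x, so that tool dy = -world y and dz = -world z.

```bash
cat >> h.py <<'E'
from scipy.spatial.transform import Rotation as Ro
def plan(target,az,N,nrot,rd=4,f=1):
    o=get_obs();R=Ro.from_matrix(o["tool_rot"]);p=o["ee_pos"].copy();t=np.array(target,float);rows=[]
    for i in range(N):
        d=R.inv().apply((t-p)/(N-i)); d=np.round(d,rd); a=round(az/nrot,3) if i<nrot else 0
        rows.append([*d.tolist(),0,0,a,f]); p=p+R.apply(d);R=R*Ro.from_rotvec([0,0,a])
    print(rows);print("pred",p,R.as_matrix().round(3).tolist())
E
python3 - <<'E'
from h import *
plan((.53,-.06,.25),1.24,18,11,3)
E
```

```text
[[-0.023, 0.029, -0.001, 0, 0, 0.113, 1], [-0.019, 0.031, -0.001, 0, 0, 0.113, 1], [-0.016, 0.033, -0.001, 0, 0, 0.113, 1], [-0.012, 0.035, -0.001, 0, 0, 0.113, 1], [-0.008, 0.036, -0.001, 0, 0, 0.113, 1], [-0.004, 0.037, -0.001, 0, 0, 0.113, 1], [0.001, 0.037, -0.001, 0, 0, 0.113, 1], [0.005, 0.036, -0.001, 0, 0, 0.113, 1], [0.009, 0.036, -0.001, 0, 0, 0.113, 1], [0.013, 0.035, -0.001, 0, 0, 0.113, 1], [0.016, 0.033, -0.001, 0, 0, 0.113, 1], [0.02, 0.031, -0.001, 0, 0, 0, 1], [0.02, 0.031, -0.001, 0, 0, 0, 1], [0.02, 0.031, -0.001, 0, 0, 0, 1], [0.02, 0.031, -0.001, 0, 0, 0, 1], [0.02, 0.03, -0.001, 0, 0, 0, 1], [0.02, 0.031, -0.001, 0, 0, 0, 1], [0.02, 0.03, -0.002, 0, 0, 0, 1]]
pred [ 0.53008345 -0.05952215  0.25027508] [[1.0, -0.003, -0.0], [-0.003, -1.0, -0.0], [-0.0, 0.0, -1.0]]
```

Request:
step_arm(
  deltas=[
    [-0.023,0.029,-0.001,0,0,0.113,1],
    [-0.019,0.031,-0.001,0,0,0.113,1],
    [-0.016,0.033,-0.001,0,0,0.113,1],
    [-0.012,0.035,-0.001,0,0,0.113,1],
    [-0.008,0.036,-0.001,0,0,0.113,1],
    [-0.004,0.037,-0.001,0,0,0.113,1],
    [0.001,0.037,-0.001,0,0,0.113,1],
    [0.005,0.036,-0.001,0,0,0.113,1],
    [0.009,0.036,-0.001,0,0,0.113,1],
    [0.013,0.035,-0.001,0,0,0.113,1],
    [0.016,0.033,-0.001,0,0,0.113,1],
    [0.02,0.031,-0.001,0,0,0,1],
  ],
)

```text
clock: 2.05
ee_pos: [0.4112, 0.1231, 0.2436]
tool_rot: [[1.0, -0.008, 0.001], [-0.008, -1.0, 0.0], [0.001, -0.0, -1.0]]
wrist_force: [1.1, 1.1, -0.2]
finger_gap: 1.0
```

Request:
step_arm(
  deltas=[
    [0.02,0.031,-0.001,0,0,0,1],
    [0.02,0.031,-0.001,0,0,0,1],
    [0.02,0.031,-0.001,0,0,0,1],
    [0.02,0.03,-0.001,0,0,0,1],
    [0.02,0.031,-0.001,0,0,0,1],
    [0.02,0.03,-0.002,0,0,0,1],
    [0,0,0,0,0,0,1],
    [0,0,0,0,0,0,1],
  ],
)

```text
clock: 2.72
ee_pos: [0.5307, -0.0611, 0.2496]
tool_rot: [[1.0, -0.006, -0.001], [-0.006, -1.0, 0.0], [-0.001, -0.0, -1.0]]
wrist_force: [0.4, 0.1, -1.1]
finger_gap: 1.0
```

```bash
python3 - <<'E'
from h import *
o=get_obs();f=grab_frame("wrist");cv2.imwrite("pics/w1.png",f);np.savez("p1.npz",**o)
print(o["clock"],o["ee_pos"],o["tool_rot"].round(3),o["wrist_force"],o["qpos"])
for l in ["knob","cartridge","rack"]:
    for d in cut_out("wrist",l)[:2]:
        ys,xs=np.nonzero(d["mask"]); print(l,round(d["confidence"],2),np.round(d["box"]),xs.mean().round(1),ys.mean().round(1),len(xs))
E
```

```text
2.7167 [ 0.53070524 -0.06106372  0.24962049] [[ 1.    -0.006 -0.001]
 [-0.006 -1.     0.   ]
 [-0.001 -0.    -1.   ]] [ 0.41287005  0.11966374 -1.05250925] [-1.14645855e-01  1.45374168e-01  2.30421676e-02  1.44951890e+00
  1.59402509e-04  1.46222387e+00]
knob 0.73 [338. 169.  34.  37.] 354.9 187.3 975
cartridge 0.7 [278. 285.  49.  59.] 302.1 311.4 1730
```

View pics/w1.png

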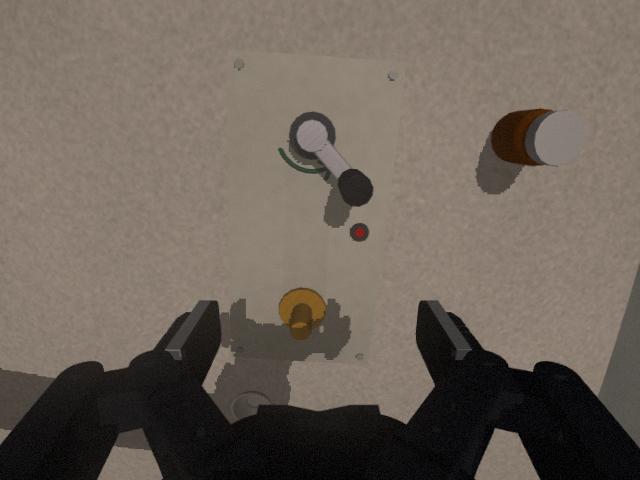

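The wrist view shows the crank boss at (312,134), the knob top at (355,187), the red pin at (360,232) and the cartridge flange at (302,307).

```bash
python3 - <<'E'
from h import *
o=dict(np.load("p1.npz"))
print("knobtop wrist",atz(ray("wrist",(355,187),o),.147))
print("axis boss",atz(ray("wrist",(312,134.5),o),.092),"cap",atz(ray("wrist",(312,135),o),.105),"top:",atz(ray("top",(301,270.3)),.092),"scene",atz(ray("scene",(210+399/3,180+244/3)),.092))
print("pin",atz(ray("wrist",(359.5,232),o),.08),atz(ray("top",(344.5,248)),.08))
print("flange",atz(ray("wrist",(302,309),o),.124),atz(ray("top",(384.7,275)),.124))
# cylinders projected: knob masks
for (x,y) in [(.556,-.026),(.558,-.026),(.554,-.026)]:
  for cam in("scene","top","wrist"):
    print((x,y),cam,proj(cam,[[x,y,.105],[x,y,.149]],o).round(1).tolist())
d=[cv2.fitEllipse(max(cv2.findContours(cut.astype(np.uint8),0,1)[0],key=len)) for cut in []]
f=cv2.imread("pics/w1.png");cv2.imwrite("pics/w1c.png",cv2.resize(f[90:360,220:420],None,fx=2.2,fy=2.2,interpolation=cv2.INTER_CUBIC))
E
```

```text
knobtop wrist [ 0.55700978 -0.02124254  0.147     ]
axis boss [0.52525515 0.01535347 0.092     ] cap [0.52548099 0.01500384 0.105     ] top: [0.52331217 0.01310826 0.092     ] scene [0.52708549 0.02004263 0.092     ]
pin [ 0.56961677 -0.07469711  0.08      ] [ 0.56825513 -0.0767186   0.08      ]
flange [ 0.5152749  -0.13284235  0.124     ] [ 0.51236629 -0.15355566  0.124     ]
(0.556, -0.026) scene [[321.8, 248.4], [322.2, 232.8]]
(0.556, -0.026) top [[319.8, 253.9], [319.1, 253.2]]
(0.556, -0.026) wrist [[348.5, 185.1], [353.7, 194.0]]
(0.558, -0.026) scene [[321.0, 248.7], [321.4, 233.0]]
(0.558, -0.026) top [[319.8, 252.9], [319.1, 252.2]]
(0.558, -0.026) wrist [[350.9, 185.1], [356.5, 194.0]]
(0.554, -0.026) scene [[322.6, 248.2], [323.0, 232.5]]
(0.554, -0.026) top [[319.8, 254.9], [319.1, 254.3]]
(0.554, -0.026) wrist [[346.2, 185.1], [351.0, 194.0]]
```

View pics/w1c.png

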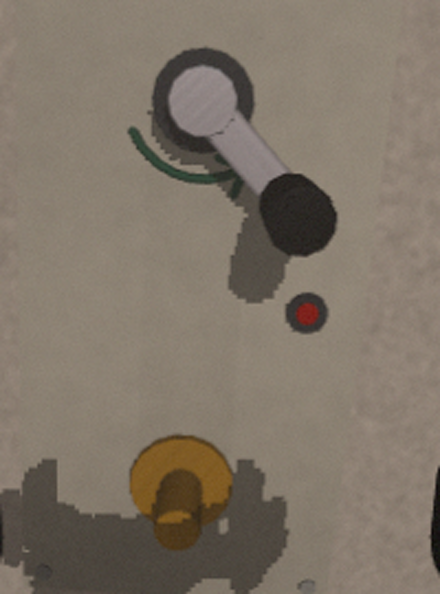

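Request:
step_arm(
  deltas=[
    [0.005,-0.006,0.01,0,0,0,1],
    [0.005,-0.008,0.01,0,0,0,1],
    [0.005,-0.008,0.01,0,0,0,1],
    [0.005,-0.008,0.01,0,0,0,1],
    [0.006,-0.007,0.01,0,0,0,1],
    [0,0,0.01,0,0,0,1],
    [0,0,0,0,0,0,1],
    [0,0,0,0,0,0,1],
  ],
)

```text
clock: 3.58
ee_pos: [0.5556, -0.0224, 0.1892]
tool_rot: [[1.0, -0.003, -0.002], [-0.003, -1.0, -0.0], [-0.002, 0.0, -1.0]]
wrist_force: [0.2, -0.5, 0.5]
finger_gap: 1.005
```

```bash
python3 - <<'E'
from h import *
o=get_obs();f=grab_frame("wrist");cv2.imwrite("pics/w2.png",f);np.savez("p2.npz",**o)
print(o["clock"],o["ee_pos"],o["tool_rot"].round(3).tolist(),o["wrist_force"])
for l in ["knob"]:
    for d in cut_out("wrist",l)[:2]:
        ys,xs=np.nonzero(d["mask"]); print(l,round(d["confidence"],2),np.round(d["box"]),xs.mean().round(1),ys.mean().round(1),len(xs))
for X in [(.557,-.022),(.557,-.025)]: print(proj("wrist",[[*X,.149],[*X,.105]],o).round(1))
E
```

```text
3.5833 [ 0.55564723 -0.02242425  0.18924923] [[1.0, -0.003, -0.002], [-0.003, -1.0, -0.0], [-0.002, 0.0, -1.0]] [ 0.21310846 -0.54241193  0.46518256]
knob 0.56 [302. 236.  39.  56.] 323.6 263.1 1853
[[321.6 270.9]
 [321.1 246.8]]
[[321.6 275.6]
 [321.1 250.8]]
```

View pics/w2.png

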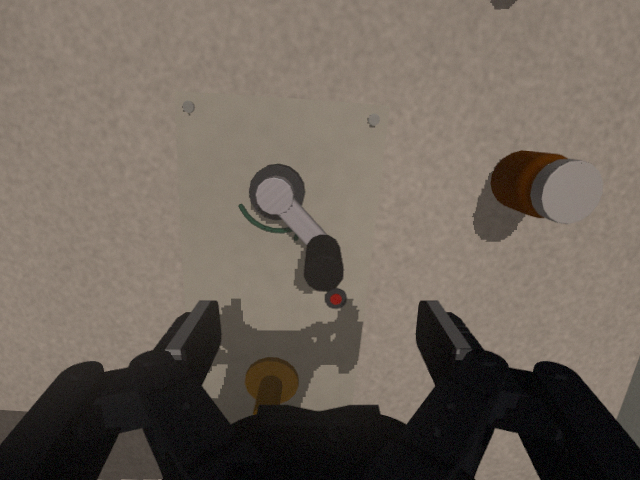

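The knob's top disc is centred near (324,273), which puts it at (0.558,-0.0235). I'll descend to z 0.112 and grip.

Request:
step_arm(
  deltas=[
    [0.002,0.0015,0.01,0,0,0,1],
    [0,0,0.014,0,0,0,1],
    [0,0,0.014,0,0,0,1],
    [0,0,0.014,0,0,0,1],
    [0,0,0.014,0,0,0,1],
    [0,0,0.011,0,0,0,1],
    [0,0,0,0,0,0,0.1],
    [0,0,0,0,0,0,0.1],
    [0,0,0,0,0,0,0.1],
    [0,0,0,0,0,0,0.1],
    [0,0,0,0,0,0,0.1],
    [0,0,0,0,0,0,0.1],
  ],
  newtons=80,
)

```text
clock: 4.68
ee_pos: [0.5587, -0.0241, 0.1144]
tool_rot: [[1.0, -0.003, 0.002], [-0.003, -1.0, -0.0], [0.002, 0.0, -1.0]]
wrist_force: [-0.3, -0.9, 3.4]
finger_gap: 0.261
```

Request:
step_arm(
  deltas=[
    [0,0,0,0,0,0,0],
    [0,0,0,0,0,0,0],
    [0,0,0,0,0,0,0],
  ],
)

```text
clock: 4.93
ee_pos: [0.5588, -0.0241, 0.1144]
tool_rot: [[1.0, -0.003, 0.002], [-0.003, -1.0, -0.0], [0.002, 0.0, -1.0]]
wrist_force: [-1.1, -0.5, 6.2]
finger_gap: 0.263
```

```bash
python3 - <<'E'
from h import *
o=get_obs();f=grab_frame("wrist");cv2.imwrite("pics/w3.png",f);np.savez("p3.npz",**o)
print(o["clock"],o["ee_pos"],o["tool_rot"].round(3).tolist(),o["wrist_force"],o["finger_gap"])
f=cv2.resize(f[100:420,150:500],None,fx=1.8,fy=1.8);cv2.imwrite("pics/w3c.png",f)
E
```

```text
4.9333 [ 0.55875883 -0.02408831  0.11435505] [[1.0, -0.003, 0.002], [-0.003, -1.0, -0.0], [0.002, 0.0, -1.0]] [-1.13777712 -0.53166643  6.24550055] 0.2625687416914445
```

View pics/w3c.png

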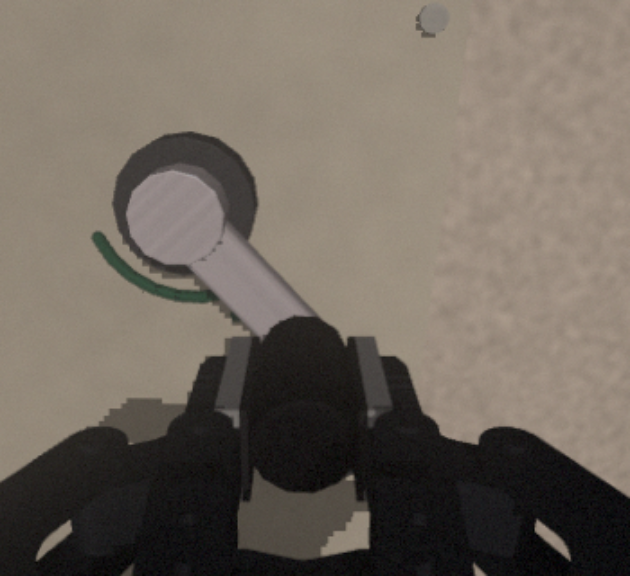

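```bash
python3 - <<'E'
from h import *
o=dict(np.load("p3.npz"))
print("boss",atz(ray("wrist",(150+186/1.8,100+203/1.8),o),.0915))
print("cap",atz(ray("wrist",(150+175/1.8,100+217/1.8),o),.105),atz(ray("wrist",(150+175/1.8,100+217/1.8),o),.11))
print("knob base proj",(proj("wrist",[[.5588,-.0241,.149],[.5588,-.0241,.112]],o)-[150,100])*1.8)
# plan circle from unit vector
E
```

```text
boss [0.52578182 0.01517384 0.0915    ]
cap [0.52532597 0.01458496 0.105     ] [0.52639207 0.01585105 0.11      ]
knob base proj [[306.22939296 448.14338762]
 [305.11893832 364.24741955]]
```

```bash
cat > circ.py <<'E'
import numpy as np,sys
a0,step,n=map(float,sys.argv[1:4]);r=.05
p=r*np.array([np.cos(np.radians(a0)),np.sin(np.radians(a0))]);rows=[]
for i in range(1,int(n)+1):
    a=np.radians(a0+step*i);d=np.round(r*np.array([np.cos(a),np.sin(a)])-p,4);p=p+d
    rows.append([float(d[0]),float(-d[1]),0,0,0,0,0])
print(str(rows).replace("-0.0,","0,").replace(" 0.0,"," 0,"))
E
for a in -50 40 130 220; do echo $a; python3 circ.py $a 7.5 12; done
```

```text
-50
[[0.0047, -0.0045, 0, 0, 0, 0, 0], [0.0041, -0.0051, 0, 0, 0, 0, 0], [0.0034, -0.0056, 0, 0, 0, 0, 0], [0.0026, -0.006, 0, 0, 0, 0, 0], [0.0019, -0.0063, 0, 0, 0, 0, 0], [0.001, -0.0064, 0, 0, 0, 0, 0], [0.0001, -0.0066, 0, 0, 0, 0, 0], [-0.0007, -0.0065, 0, 0, 0, 0, 0], [-0.0016, -0.0063, 0, 0, 0, 0, 0], [-0.0023, -0.0061, 0, 0, 0, 0, 0], [-0.0032, -0.0058, 0, 0, 0, 0, 0], [-0.0038, -0.0052, 0, 0, 0, 0, 0]]
40
[[-0.0045, -0.0047, 0, 0, 0, 0, 0], [-0.0051, -0.0041, 0, 0, 0, 0, 0], [-0.0056, -0.0034, 0, 0, 0, 0, 0], [-0.006, -0.0026, 0, 0, 0, 0, 0], [-0.0063, -0.0019, 0, 0, 0, 0, 0], [-0.0064, -0.001, 0, 0, 0, 0, 0], [-0.0066, -0.0001, 0, 0, 0, 0, 0], [-0.0065, 0.0007, 0, 0, 0, 0, 0], [-0.0063, 0.0016, 0, 0, 0, 0, 0], [-0.0061, 0.0023, 0, 0, 0, 0, 0], [-0.0058, 0.0032, 0, 0, 0, 0, 0], [-0.0052, 0.0038, 0, 0, 0, 0, 0]]
130
[[-0.0047, 0.0045, 0, 0, 0, 0, 0], [-0.0041, 0.0051, 0, 0, 0, 0, 0], [-0.0034, 0.0056, 0, 0, 0, 0, 0], [-0.0026, 0.006, 0, 0, 0, 0, 0], [-0.0019, 0.0063, 0, 0, 0, 0, 0], [-0.001, 0.0064, 0, 0, 0, 0, 0], [-0.0001, 0.0066, 0, 0, 0, 0, 0], [0.0007, 0.0065, 0, 0, 0, 0, 0], [0.0016, 0.0063, 0, 0, 0, 0, 0], [0.0023, 0.0061, 0, 0, 0, 0, 0], [0.0032, 0.0058, 0, 0, 0, 0, 0], [0.0038, 0.0052, 0, 0, 0, 0, 0]]
220
[[0.0045, 0.0047, 0, 0, 0, 0, 0], [0.0051, 0.0041, 0, 0, 0, 0, 0], [0.0056, 0.0034, 0, 0, 0, 0, 0], [0.006, 0.0026, 0, 0, 0, 0, 0], [0.0063, 0.0019, 0, 0, 0, 0, 0], [0.0064, 0.001, 0, 0, 0, 0, 0], [0.0066, 0.0001, 0, 0, 0, 0, 0], [0.0065, -0.0007, 0, 0, 0, 0, 0], [0.0063, -0.0016, 0, 0, 0, 0, 0], [0.0061, -0.0023, 0, 0, 0, 0, 0], [0.0058, -0.0032, 0, 0, 0, 0, 0], [0.0052, -0.0038, 0, 0, 0, 0, 0]]
```

Request:
step_arm(
  deltas=[
    [0.0047,-0.0045,0,0,0,0,0],
    [0.0041,-0.0051,0,0,0,0,0],
    [0.0034,-0.0056,0,0,0,0,0],
    [0.0026,-0.006,0,0,0,0,0],
  ],
)

```text
clock: 5.32
ee_pos: [0.5725, -0.0045, 0.1143]
tool_rot: [[1.0, -0.004, -0.001], [-0.004, -1.0, -0.004], [-0.001, 0.004, -1.0]]
wrist_force: [-6.1, -6.6, 8.4]
finger_gap: 0.26
```

Request:
step_arm(
  deltas=[
    [0.0019,-0.0063,0,0,0,0,0],
    [0.001,-0.0064,0,0,0,0,0],
    [0.0001,-0.0066,0,0,0,0,0],
    [-0.0007,-0.0065,0,0,0,0,0],
    [-0.0016,-0.0063,0,0,0,0,0],
    [-0.0023,-0.0061,0,0,0,0,0],
    [-0.0032,-0.0058,0,0,0,0,0],
    [-0.0038,-0.0052,0,0,0,0,0],
  ],
)

```text
clock: 5.98
ee_pos: [0.5655, 0.0442, 0.1143]
tool_rot: [[1.0, -0.005, 0.003], [-0.005, -1.0, -0.005], [0.003, 0.005, -1.0]]
wrist_force: [-0.1, -9.2, 5.1]
finger_gap: 0.26
```

```bash
cat > st.py <<'E'
from h import *
o=get_obs();a=o["ee_pos"][:2]-[.5266,.0141];th=np.arctan2(a[1],a[0]);F=o["wrist_force"]
print("t",round(o["clock"],2),"r",np.hypot(*a).round(4),"ang",np.degrees(th).round(1),"tan",round(-F[0]*np.sin(th)+F[1]*np.cos(th),1),"rad",round(F[0]*np.cos(th)+F[1]*np.sin(th),1),"Fz",F[2].round(1),"gap",o["finger_gap"].round(3))
E
python3 st.py
```

```text
Traceback (most recent call last):
  File "st.py", line 3, in <module>
    print("t",round(o["clock"],2),"r",np.hypot(*a).round(4),"ang",np.degrees(th).round(1),"tan",round(-F[0]*np.sin(th)+F[1]*np.cos(th),1),"rad",round(F[0]*np.cos(th)+F[1]*np.sin(th),1),"Fz",F[2].round(1),"gap",o["finger_gap"].round(3))
                                                                                                                                                                                                                  ^^^^^^^^^^^^^^^^^^^^^
AttributeError: 'float' object has no attribute 'round'
```

```bash
sed -i 's/o\["finger_gap"\].round(3)/round(o["finger_gap"],3)/' st.py; python3 st.py; python3 - <<'E'
from h import *
f=grab_frame("wrist");cv2.imwrite("pics/w4.png",cv2.resize(f[100:420,150:500],None,fx=1.8,fy=1.8))
E
python3 st.py
```

```text
t 5.98 r 0.0491 ang 37.7 tan -7.2 rad -5.6 Fz 5.1 gap 0.26
t 6.03 r 0.0491 ang 39.4 tan 0.6 rad -4.4 Fz 7.3 gap 0.256
```

View pics/w4.png

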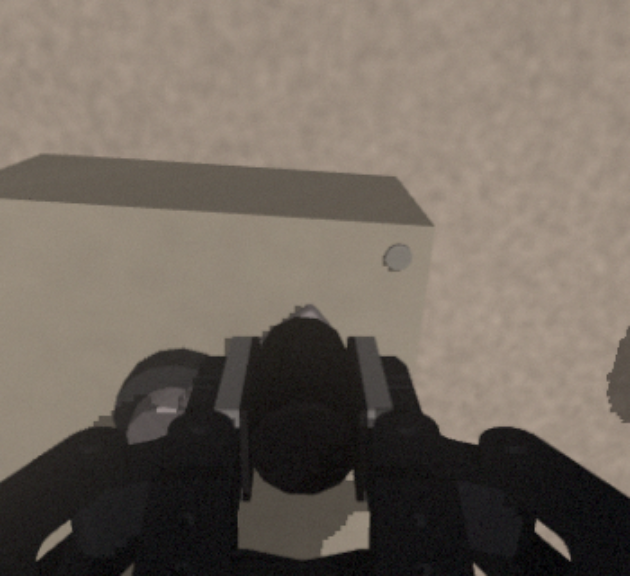

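The knob is still centred between the pads and follows the circle (r 0.049). Continuing.

Request:
step_arm(
  deltas=[
    [-0.0045,-0.0047,0,0,0,0,0],
    [-0.0051,-0.0041,0,0,0,0,0],
    [-0.0056,-0.0034,0,0,0,0,0],
    [-0.006,-0.0026,0,0,0,0,0],
    [-0.0063,-0.0019,0,0,0,0,0],
    [-0.0064,-0.001,0,0,0,0,0],
  ],
)

```text
clock: 6.53
ee_pos: [0.5334, 0.0631, 0.1145]
tool_rot: [[1.0, -0.004, 0.006], [-0.004, -1.0, -0.003], [0.006, 0.003, -1.0]]
wrist_force: [9.2, -5.3, 0.1]
finger_gap: 0.26
```

```bash
python3 st.py
```

```text
t 6.53 r 0.0494 ang 82.1 tan -9.8 rad -4.0 Fz 0.1 gap 0.26
```

Request:
step_arm(
  deltas=[
    [-0.0066,-0.0001,0,0,0,0,0],
    [-0.0065,0.0007,0,0,0,0,0],
    [-0.0063,0.0016,0,0,0,0,0],
    [-0.0061,0.0023,0,0,0,0,0],
    [-0.0058,0.0032,0,0,0,0,0],
    [-0.0052,0.0038,0,0,0,0,0],
  ],
)

```text
clock: 7.03
ee_pos: [0.4969, 0.0543, 0.1146]
tool_rot: [[1.0, -0.002, 0.006], [-0.002, -1.0, 0.004], [0.006, -0.004, -1.0]]
wrist_force: [8.7, 7.4, -0.5]
finger_gap: 0.261
```

```bash
python3 st.py
```

```text
t 7.03 r 0.05 ang 126.4 tan -11.4 rad 0.8 Fz -0.5 gap 0.261
```

Request:
step_arm(
  deltas=[
    [-0.0047,0.0045,0,0,0,0,0],
    [-0.0041,0.0051,0,0,0,0,0],
    [-0.0034,0.0056,0,0,0,0,0],
    [-0.0026,0.006,0,0,0,0,0],
    [-0.0019,0.0063,0,0,0,0,0],
    [-0.001,0.0064,0,0,0,0,0],
    [-0.0001,0.0066,0,0,0,0,0],
    [0.0007,0.0065,0,0,0,0,0],
    [0.0016,0.0063,0,0,0,0,0],
    [0.0023,0.0061,0,0,0,0,0],
    [0.0032,0.0058,0,0,0,0,0],
    [0.0038,0.0052,0,0,0,0,0],
  ],
)

```text
clock: 8.03
ee_pos: [0.4861, -0.0169, 0.1142]
tool_rot: [[1.0, -0.002, -0.002], [-0.002, -1.0, 0.002], [-0.002, -0.002, -1.0]]
wrist_force: [-10.3, 4.6, 11.6]
finger_gap: 0.261
```

```bash
python3 st.py
```

```text
t 8.03 r 0.051 ang -142.6 tan -9.9 rad 5.4 Fz 11.6 gap 0.261
```

Request:
step_arm(
  deltas=[
    [0.0045,0.0047,0,0,0,0,0],
    [0.0051,0.0041,0,0,0,0,0],
    [0.0056,0.0034,0,0,0,0,0],
    [0.006,0.0026,0,0,0,0,0],
    [0.0063,0.0019,0,0,0,0,0],
    [0.0064,0.001,0,0,0,0,0],
  ],
)

```text
clock: 8.53
ee_pos: [0.5197, -0.0361, 0.1142]
tool_rot: [[1.0, -0.004, -0.003], [-0.004, -1.0, -0.001], [-0.003, 0.001, -1.0]]
wrist_force: [-11.7, -1.6, 13.0]
finger_gap: 0.262
```

```bash
python3 st.py
```

```text
t 8.53 r 0.0507 ang -97.8 tan -11.4 rad 3.2 Fz 13.0 gap 0.262
```

Request:
step_arm(
  deltas=[
    [0.0066,0.0001,0,0,0,0,0],
    [0.0065,-0.0007,0,0,0,0,0],
    [0.0063,-0.0016,0,0,0,0,0],
    [0.0061,-0.0023,0,0,0,0,0],
    [0.0058,-0.0032,0,0,0,0,0],
    [0.0052,-0.0038,0,0,0,0,0],
  ],
)

```text
clock: 9.03
ee_pos: [0.5573, -0.0253, 0.1143]
tool_rot: [[1.0, -0.004, -0.001], [-0.004, -1.0, -0.003], [-0.001, 0.003, -1.0]]
wrist_force: [-6.2, -4.3, 8.2]
finger_gap: 0.263
```

```bash
python3 st.py
```

```text
t 9.03 r 0.05 ang -52.1 tan -7.5 rad -0.5 Fz 8.2 gap 0.263
```

One turn is done, with drag still about 8–11 N. From here I check every 45°.

Request:
step_arm(
  deltas=[
    [0.0047,-0.0045,0,0,0,0,0],
    [0.0041,-0.0051,0,0,0,0,0],
    [0.0034,-0.0056,0,0,0,0,0],
    [0.0026,-0.006,0,0,0,0,0],
    [0.0019,-0.0063,0,0,0,0,0],
    [0.001,-0.0064,0,0,0,0,0],
  ],
)

```text
clock: 9.53
ee_pos: [0.5756, 0.008, 0.1143]
tool_rot: [[1.0, -0.004, -0.0], [-0.004, -1.0, -0.004], [-0.0, 0.004, -1.0]]
wrist_force: [-4.8, -8.2, 8.9]
finger_gap: 0.26
```

```bash
python3 st.py
```

```text
t 9.53 r 0.0494 ang -7.1 tan -8.7 rad -3.8 Fz 8.9 gap 0.26
```

Request:
step_arm(
  deltas=[
    [0.0001,-0.0066,0,0,0,0,0],
    [-0.0007,-0.0065,0,0,0,0,0],
    [-0.0016,-0.0063,0,0,0,0,0],
    [-0.0023,-0.0061,0,0,0,0,0],
    [-0.0032,-0.0058,0,0,0,0,0],
    [-0.0038,-0.0052,0,0,0,0,0],
  ],
)

```text
clock: 10.03
ee_pos: [0.5656, 0.044, 0.1143]
tool_rot: [[1.0, -0.005, 0.003], [-0.005, -1.0, -0.006], [0.003, 0.006, -1.0]]
wrist_force: [2.4, -10.7, 4.7]
finger_gap: 0.261
```

```bash
python3 st.py
```

```text
t 10.03 r 0.0491 ang 37.4 tan -10.0 rad -4.6 Fz 4.7 gap 0.261
```

Request:
step_arm(
  deltas=[
    [-0.0045,-0.0047,0,0,0,0,0],
    [-0.0051,-0.0041,0,0,0,0,0],
    [-0.0056,-0.0034,0,0,0,0,0],
    [-0.006,-0.0026,0,0,0,0,0],
    [-0.0063,-0.0019,0,0,0,0,0],
    [-0.0064,-0.001,0,0,0,0,0],
  ],
)

```text
clock: 10.53
ee_pos: [0.5338, 0.063, 0.1145]
tool_rot: [[1.0, -0.004, 0.007], [-0.004, -1.0, -0.003], [0.007, 0.003, -1.0]]
wrist_force: [11.8, -5.3, -1.8]
finger_gap: 0.258
```

```bash
python3 st.py
```

```text
t 10.53 r 0.0494 ang 81.6 tan -12.4 rad -3.5 Fz -1.8 gap 0.258
```

Request:
step_arm(
  deltas=[
    [-0.0066,-0.0001,0,0,0,0,0],
    [-0.0065,0.0007,0,0,0,0,0],
    [-0.0063,0.0016,0,0,0,0,0],
    [-0.0061,0.0023,0,0,0,0,0],
    [-0.0058,0.0032,0,0,0,0,0],
    [-0.0052,0.0038,0,0,0,0,0],
  ],
)

```text
clock: 11.03
ee_pos: [0.4966, 0.0541, 0.1145]
tool_rot: [[1.0, -0.002, 0.006], [-0.002, -1.0, 0.004], [0.006, -0.004, -1.0]]
wrist_force: [5.4, 5.4, 2.4]
finger_gap: 0.258
```

```bash
python3 st.py
```

```text
t 11.03 r 0.05 ang 126.8 tan -7.6 rad 1.1 Fz 2.4 gap 0.258
```

Request:
step_arm(
  deltas=[
    [-0.0047,0.0045,0,0,0,0,0],
    [-0.0041,0.0051,0,0,0,0,0],
    [-0.0034,0.0056,0,0,0,0,0],
    [-0.0026,0.006,0,0,0,0,0],
    [-0.0019,0.0063,0,0,0,0,0],
    [-0.001,0.0064,0,0,0,0,0],
  ],
)

```text
clock: 11.53
ee_pos: [0.4764, 0.0211, 0.1144]
tool_rot: [[1.0, -0.001, 0.001], [-0.001, -1.0, 0.006], [0.001, -0.006, -1.0]]
wrist_force: [-2.2, 9.5, 7.9]
finger_gap: 0.258
```

```bash
python3 st.py
```

```text
t 11.53 r 0.0507 ang 172.1 tan -9.1 rad 3.5 Fz 7.9 gap 0.258
```

Request:
step_arm(
  deltas=[
    [-0.0001,0.0066,0,0,0,0,0],
    [0.0007,0.0065,0,0,0,0,0],
    [0.0016,0.0063,0,0,0,0,0],
    [0.0023,0.0061,0,0,0,0,0],
    [0.0032,0.0058,0,0,0,0,0],
    [0.0038,0.0052,0,0,0,0,0],
  ],
)

```text
clock: 12.03
ee_pos: [0.4859, -0.0167, 0.1142]
tool_rot: [[1.0, -0.002, -0.003], [-0.002, -1.0, 0.003], [-0.003, -0.003, -1.0]]
wrist_force: [-10.6, 5.7, 12.1]
finger_gap: 0.26
```

```bash
python3 st.py
```

```text
t 12.03 r 0.051 ang -142.9 tan -10.9 rad 5.0 Fz 12.1 gap 0.26
```

Request:
step_arm(
  deltas=[
    [0.0045,0.0047,0,0,0,0,0],
    [0.0051,0.0041,0,0,0,0,0],
    [0.0056,0.0034,0,0,0,0,0],
    [0.006,0.0026,0,0,0,0,0],
    [0.0063,0.0019,0,0,0,0,0],
    [0.0064,0.001,0,0,0,0,0],
  ],
)

```text
clock: 12.53
ee_pos: [0.5229, -0.0364, 0.1144]
tool_rot: [[1.0, -0.004, 0.003], [-0.004, -1.0, -0.002], [0.003, 0.002, -1.0]]
wrist_force: [1.6, -1.3, 4.6]
finger_gap: 0.258
```

```bash
python3 st.py
```

```text
t 12.53 r 0.0506 ang -94.2 tan 1.7 rad 1.2 Fz 4.6 gap 0.258
```

The tangential force fell from about -10 N to +1.7 N, and the lag disappeared too. One short 22° move will confirm this, well inside the half-turn limit.

Request:
step_arm(
  deltas=[
    [0.0066,0.0001,0,0,0,0,0],
    [0.0065,-0.0007,0,0,0,0,0],
    [0.0063,-0.0016,0,0,0,0,0],
  ],
)

```text
clock: 12.78
ee_pos: [0.542, -0.0338, 0.1143]
tool_rot: [[1.0, -0.004, 0.002], [-0.004, -1.0, -0.001], [0.002, 0.001, -1.0]]
wrist_force: [-1.7, -0.7, 7.0]
finger_gap: 0.262
```

```bash
python3 st.py
```

```text
t 12.78 r 0.0503 ang -72.1 tan -1.9 rad 0.1 Fz 7.0 gap 0.262
```

Confirmed: 1.9 N while moving. I release, lift, and go above the cartridge.

Request:
step_arm(
  deltas=[
    [0,0,0,0,0,0,0.8],
    [0,0,0,0,0,0,0.8],
    [0,0,0,0,0,0,0.8],
    [0,0,0,0,0,0,0.8],
    [0,0,-0.02,0,0,0,0.8],
    [0,0,-0.035,0,0,0,0.8],
    [0,0,-0.035,0,0,0,0.8],
    [-0.007,0.03,0,0,0,0,1],
    [-0.007,0.03,0,0,0,0,1],
    [-0.007,0.03,0,0,0,0,1],
    [-0.007,0.03,0,0,0,0,1],
    [0,0,0,0,0,0,1],
  ],
)

```text
clock: 13.78
ee_pos: [0.5113, -0.1571, 0.2032]
tool_rot: [[1.0, -0.007, -0.001], [-0.007, -1.0, -0.002], [-0.001, 0.002, -1.0]]
wrist_force: [0.7, 0.3, -0.1]
finger_gap: 0.999
```

Request:
step_arm(
  deltas=[
    [0,0,0,0,0,0,1],
    [0,0,0,0,0,0,1],
  ],
)

```text
clock: 13.95
ee_pos: [0.5125, -0.1531, 0.2031]
tool_rot: [[1.0, -0.004, -0.0], [-0.004, -1.0, 0.001], [-0.0, -0.001, -1.0]]
wrist_force: [0.9, 0.1, -0.2]
finger_gap: 0.997
```

```bash
python3 - <<'E'
from h import *
o=get_obs();f=grab_frame("wrist");cv2.imwrite("pics/w5.png",f);np.savez("p5.npz",**o)
print(o["clock"],o["ee_pos"],o["tool_rot"].round(3).tolist(),o["wrist_force"])
for l in ["cartridge"]:
    for d in cut_out("wrist",l)[:2]:
        ys,xs=np.nonzero(d["mask"]); print(l,round(d["confidence"],2),np.round(d["box"]),xs.mean().round(1),ys.mean().round(1),len(xs))
for X in [(.514,-.155),(.514,-.157)]: print(proj("wrist",[[*X,.124],[*X,.086],[X[0]-.024,X[1],.086],[X[0]+.024,X[1],.086]],o).round(1).tolist())
E
```

```text
13.95 [ 0.51247934 -0.15310707  0.20313908] [[1.0, -0.004, -0.0], [-0.004, -1.0, 0.001], [-0.0, -0.001, -1.0]] [ 0.91932513  0.14006586 -0.24484068]
cartridge 0.85 [289. 206.  62.  61.] 320.0 236.1 2680
[[321.2, 252.3], [320.8, 236.4], [290.8, 236.5], [350.7, 236.3]]
[[321.2, 255.0], [320.8, 238.8], [290.9, 238.9], [350.6, 238.7]]
```

View pics/w5.png

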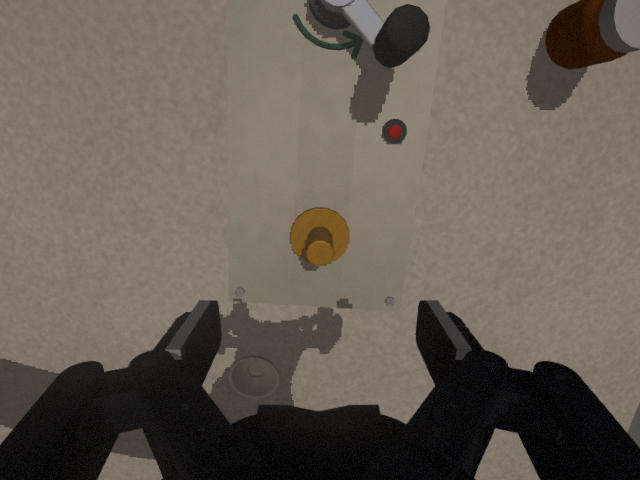

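The brass flange is centred at (320,236.5) and the grip top at (320,253), so the cartridge is at (0.514,-0.155). The red pin at (395,131) is flat. I descend and close gently at 20 N.

Request:
step_arm(
  deltas=[
    [0.0015,0.002,0.01,0,0,0,1],
    [0,0,0.015,0,0,0,1],
    [0,0,0.015,0,0,0,1],
    [0,0,0.015,0,0,0,1],
    [0,0,0.015,0,0,0,0.8],
    [0,0,0.015,0,0,0,0.7],
    [0,0,0.012,0,0,0,0.6],
    [0,0,0.01,0,0,0,0.5],
    [0,0,0,0,0,0,0.45],
    [0,0,0,0,0,0,0.4],
  ],
  newtons=20,
)

```text
clock: 14.88
ee_pos: [0.5139, -0.1547, 0.0957]
tool_rot: [[1.0, -0.002, -0.001], [-0.002, -1.0, 0.0], [-0.001, -0.0, -1.0]]
wrist_force: [-0.0, -0.1, 0.2]
finger_gap: 0.404
```

Request:
step_arm(
  deltas=[
    [0,0,0,0,0,0,0.35],
    [0,0,0,0,0,0,0.3],
    [0,0,0,0,0,0,0.25],
    [0,0,0,0,0,0,0.2],
    [0,0,0,0,0,0,0.1],
    [0,0,0,0,0,0,0],
    [0,0,0,0,0,0,0],
  ],
  newtons=20,
)

```text
clock: 15.47
ee_pos: [0.5145, -0.1554, 0.0971]
tool_rot: [[1.0, -0.003, 0.001], [-0.003, -1.0, -0.0], [0.001, 0.0, -1.0]]
wrist_force: [-2.5, 0.9, 6.2]
finger_gap: 0.225
```

```bash
python3 - <<'E'
from h import *
o=get_obs();f=grab_frame("wrist");np.savez("p6.npz",**o)
print(o["clock"],o["ee_pos"],o["wrist_force"],o["finger_gap"])
cv2.imwrite("pics/w6.png",cv2.resize(f[100:420,150:500],None,fx=1.8,fy=1.8))
E
```

```text
15.4667 [ 0.51451889 -0.15540464  0.09713838] [-2.49125038  0.90575237  6.16502109] 0.22472477125825074
```

View pics/w6.png

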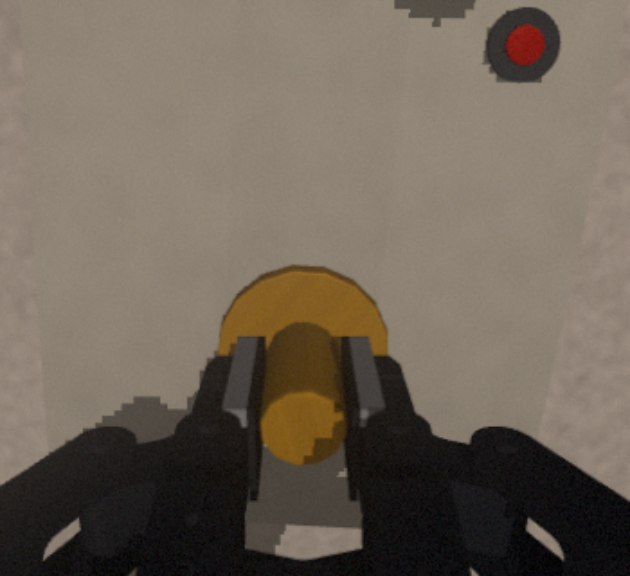

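Grasp is good: gap 0.225 (19 mm), with the grip top at crop (302,428). I increase the grip and lift slowly, watching the force in case it is still locked.

Request:
step_arm(
  deltas=[
    [0,0,0,0,0,0,0],
    [0,0,0,0,0,0,0],
    [0,0,-0.001,0,0,0,0],
    [0,0,-0.001,0,0,0,0],
    [0,0,-0.001,0,0,0,0],
  ],
  newtons=45,
)

```text
clock: 15.93
ee_pos: [0.5139, -0.1552, 0.0989]
tool_rot: [[1.0, -0.003, -0.001], [-0.003, -1.0, 0.0], [-0.001, -0.0, -1.0]]
wrist_force: [0.1, 0.4, -2.2]
finger_gap: 0.216
```

Request:
step_arm(
  deltas=[
    [0,0,-0.001,0,0,0,0],
    [0,0,-0.001,0,0,0,0],
    [0,0,0,0,0,0,0],
  ],
)

```text
clock: 16.18
ee_pos: [0.5142, -0.1553, 0.1013]
tool_rot: [[1.0, -0.003, -0.0], [-0.003, -1.0, 0.0], [-0.0, -0.0, -1.0]]
wrist_force: [0.8, 0.7, -2.6]
finger_gap: 0.214
```

It is free: 4 mm up with only about 2.6 N, which is its weight. I lift it out over the knob and travel to a viewing pose next to the pocket.

Request:
step_arm(
  deltas=[
    [0,0,-0.008,0,0,0,0],
    [0,0,-0.012,0,0,0,0],
    [0,0,-0.014,0,0,0,0],
    [0,0,-0.015,0,0,0,0],
    [0,0,-0.025,0,0,0,0],
    [0,0,-0.025,0,0,0,0],
    [0,0,-0.025,0,0,0,0],
    [-0.003,-0.015,0,0,0,0,0],
    [-0.003,-0.025,0,0,0,0,0],
    [-0.004,-0.03,0,0,0,0,0],
    [-0.004,-0.03,0,0,0,0,0],
    [-0.004,-0.03,0,0,0,0,0],
  ],
)

```text
clock: 17.18
ee_pos: [0.4963, -0.0242, 0.226]
tool_rot: [[1.0, -0.004, 0.001], [-0.004, -1.0, 0.0], [0.001, -0.0, -1.0]]
wrist_force: [-0.2, 0.4, -2.4]
finger_gap: 0.218
```

Request:
step_arm(
  deltas=[
    [-0.004,-0.03,0,0,0,0,0],
    [-0.004,-0.03,0,0,0,0,0],
    [-0.004,-0.03,0,0,0,0,0],
    [-0.004,-0.03,0,0,0,0,0],
    [-0.004,-0.03,0,0,0,0,0],
    [-0.003,-0.03,0,0,0,0,0],
    [-0.003,-0.025,0,0,0,0,0],
    [0,-0.018,0,0,0,0,0],
    [0,0,0,0,0,0,0],
    [0,0,0,0,0,0,0],
    [0,0,0,0,0,0,0],
  ],
)

```text
clock: 18.1
ee_pos: [0.4712, 0.1975, 0.2256]
tool_rot: [[1.0, -0.003, 0.0], [-0.003, -1.0, -0.0], [0.0, 0.0, -1.0]]
wrist_force: [0.4, -0.6, -1.5]
finger_gap: 0.22
```

```bash
python3 - <<'E'
from h import *
o=get_obs();f=grab_frame("wrist");cv2.imwrite("pics/w7.png",f);np.savez("p7.npz",**o)
print(o["clock"],o["ee_pos"],o["tool_rot"].round(4).tolist(),o["wrist_force"],o["finger_gap"])
g=grab_frame("scene");cv2.imwrite("pics/s7.png",g)
print(proj("wrist",[[.4705,.2385,.055]],o))
E
```

```text
18.1 [0.47119534 0.19750094 0.22559684] [[1.0, -0.0028, 0.0001], [-0.0028, -1.0, -0.0004], [0.0001, 0.0004, -1.0]] [ 0.40394552 -0.64779933 -1.46544583] 0.22037615040092154
[[317.79339769 174.48254082]]
```

View pics/w7.png

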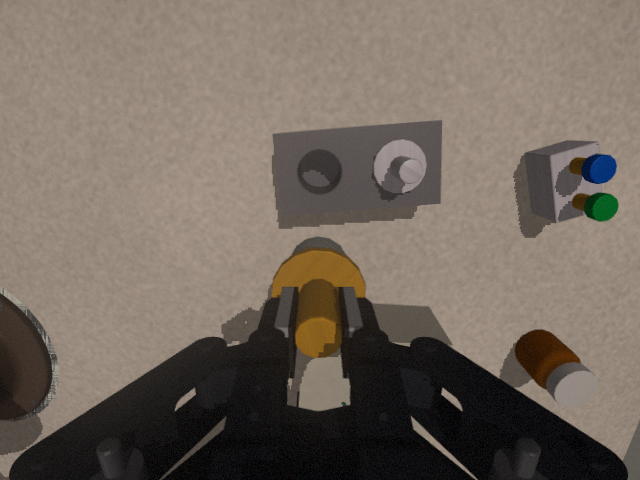

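View pics/s7.png

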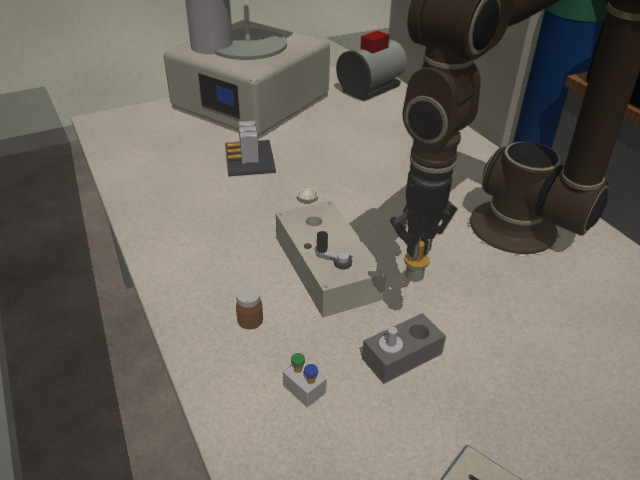

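The cartridge is held upright, and the well at scene (314,222) is empty. In the wrist view the empty pocket is near (319,171). I'll refine that with an ellipse fit.

```bash
python3 - <<'E'
from h import *
o=dict(np.load("p7.npz"));f=cv2.imread("pics/w7.png");g=cv2.cvtColor(f,6)
print(g[171,285:355:3],g[140:205:3,319])
sub=g[140:205,285:355]
_,b=cv2.threshold(cv2.GaussianBlur(sub,(3,3),0),0,255,cv2.THRESH_BINARY_INV+cv2.THRESH_OTSU);print(_)
c=max(cv2.findContours(b,0,1)[0],key=cv2.contourArea);h=cv2.convexHull(c);e=cv2.fitEllipse(h);print(e)
e2=((e[0][0]+285,e[0][1]+140),e[1],e[2])
print("hole",atz(ray("wrist",e2[0],o),.055))
v=f.copy();cv2.ellipse(v,e2,(0,255,0),1)
# predicted rim for this centre
C=atz(ray("wrist",e2[0],o),.055);t=np.linspace(0,2*np.pi,60)
for p in proj("wrist",np.c_[C[0]+.02*np.cos(t),C[1]+.02*np.sin(t),0*t+.055],o): v[int(round(p[1])),int(round(p[0]))]=(0,0,255)
# flange of held cart: tcp+offset; cart bottom (body) predicted
z0=o["ee_pos"][2]-.0971+.042+.001
for zz,r in((z0+.044,.024),(z0,.018)):
  for p in proj("wrist",np.c_[o["ee_pos"][0]+r*np.cos(t),o["ee_pos"][1]+r*np.sin(t),0*t+zz],o): v[int(round(p[1])),int(round(p[0]))]=(255,0,255)
cv2.imwrite("pics/w7c.png",cv2.resize(v[120:370,220:450],None,fx=2.4,fy=2.4,interpolation=cv2.INTER_NEAREST))
E
```

```text
[90 85 85 88 65 48 53 59 69 85 77 58 55 57 52 52 55 51 48 75 84 84 86 85] [87 87 88 65 56 59 55 59 53 55 56 84 84 80 80 80 56 54 71 80 84 83]
70.0
((34.283939361572266, 31.541332244873047), (44.809112548828125, 44.957069396972656), 139.15719604492188)
hole [0.47186843 0.24116154 0.055     ]
```

View pics/w7c.png

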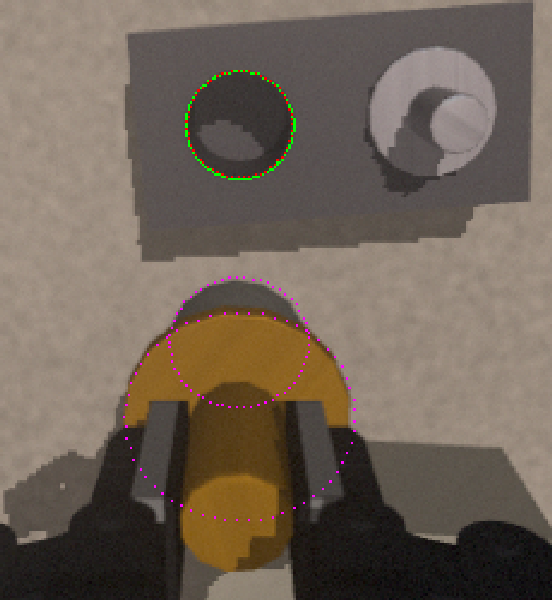

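Request:
step_arm(
  deltas=[
    [0,-0.005,0.01,0,0,0,0],
    [0,-0.005,0.012,0,0,0,0],
    [0,-0.005,0.015,0,0,0,0],
    [0,-0.005,0.015,0,0,0,0],
    [0,-0.005,0.008,0,0,0,0],
    [0,0,0,0,0,0,0],
    [0,0,0,0,0,0,0],
    [0,0,0,0,0,0,0],
  ],
)

```text
clock: 18.87
ee_pos: [0.4717, 0.2228, 0.166]
tool_rot: [[1.0, -0.003, 0.001], [-0.003, -1.0, 0.0], [0.001, -0.0, -1.0]]
wrist_force: [0.4, 1.2, -0.8]
finger_gap: 0.221
```

```bash
cat > look.py <<'E'
from h import *
import sys
n=sys.argv[1];guess=(.4718,.2405,.055)
o=get_obs();f=grab_frame("wrist");cv2.imwrite(f"pics/w{n}.png",f);np.savez(f"p{n}.npz",**o)
print(o["clock"],o["ee_pos"],o["tool_rot"].round(4).tolist(),o["wrist_force"].round(1),o["finger_gap"])
v=f.copy();t=np.linspace(0,2*np.pi,80)
S=3
v=cv2.resize(v,None,fx=S,fy=S,interpolation=cv2.INTER_CUBIC)
def circ(c,r,z,col):
    P=proj("wrist",np.c_[c[0]+r*np.cos(t),c[1]+r*np.sin(t),0*t+z],o)
    for p in P: cv2.circle(v,(int(p[0]*S+1),int(p[1]*S+1)),1,col,-1)
circ(guess,.02,.055,(0,0,255))
z0=o["ee_pos"][2]-.0541;circ(o["ee_pos"],.018,z0,(255,0,255));circ(o["ee_pos"],.024,z0+.044,(255,0,255))
c=proj("wrist",[guess],o)[0]*S; x=int(c[0]);y=int(c[1])
cv2.imwrite(f"pics/w{n}c.png",v[max(0,y-200):y+300,x-260:x+260])
print("origin",x-260,max(0,y-200))
E
python3 look.py 8
```

```text
18.8667 [0.47168347 0.2227881  0.16596798] [[1.0, -0.0033, 0.0008], [-0.0033, -1.0, 0.0003], [0.0008, -0.0003, -1.0]] [ 0.4  1.2 -0.8] 0.22111846720756245
origin 696 442
```

View pics/w8c.png

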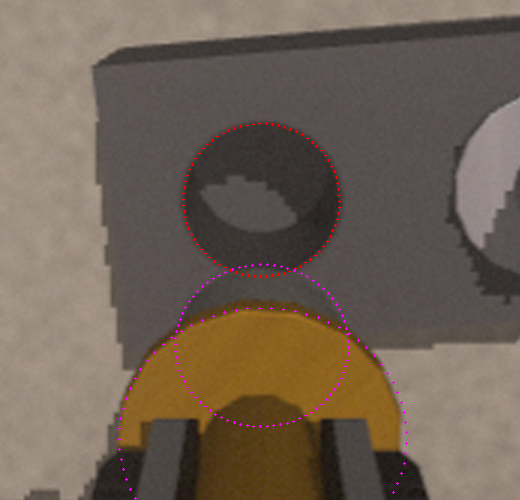

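The hole rim overlay at (0.4718,0.2405,0.055) fits in both views. I align over it and go to about 12 mm above the rack, then check.

Request:
step_arm(
  deltas=[
    [0.0005,-0.009,0.008,0,0,0,0],
    [0,-0.009,0.01,0,0,0,0],
    [0,0,0.01,0,0,0,0],
    [0,0,0.01,0,0,0,0],
    [0,0,0.006,0,0,0,0],
    [0,0,0,0,0,0,0],
    [0,0,0,0,0,0,0],
    [0,0,0,0,0,0,0],
  ],
)

```text
clock: 19.58
ee_pos: [0.4721, 0.2408, 0.1216]
tool_rot: [[1.0, -0.003, 0.0], [-0.003, -1.0, 0.0], [0.0, -0.0, -1.0]]
wrist_force: [-1.2, -0.5, -1.3]
finger_gap: 0.218
```

```bash
python3 look.py 9
```

```text
19.5833 [0.47205458 0.24079179 0.12155485] [[1.0, -0.0032, 0.0003], [-0.0032, -1.0, 0.0001], [0.0003, -0.0001, -1.0]] [-1.2 -0.5 -1.3] 0.21821114919709633
origin 695 569
```

View pics/w9c.png

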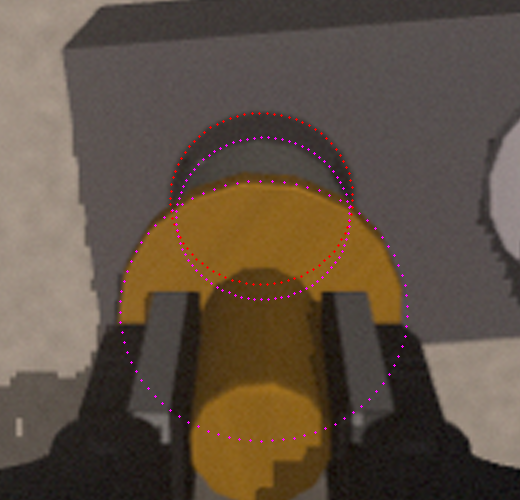

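Request:
step_arm(
  deltas=[
    [0,0,0.003,0,0,0,0],
    [0,0,0.003,0,0,0,0],
    [0,0,0.003,0,0,0,0],
    [0,0,0.003,0,0,0,0],
    [0,0,0.002,0,0,0,0],
    [0,0,0.002,0,0,0,0],
    [0,0,0.002,0,0,0,0],
  ],
)

```text
clock: 20.22
ee_pos: [0.4718, 0.2409, 0.103]
tool_rot: [[1.0, -0.003, -0.0], [-0.003, -1.0, -0.0], [-0.0, 0.0, -1.0]]
wrist_force: [-1.0, 0.5, -1.4]
finger_gap: 0.22
```

Its bottom is about 6 mm into the pocket with no contact force.

Request:
step_arm(
  deltas=[
    [0,0,0.003,0,0,0,0],
    [0,0,0.003,0,0,0,0],
    [0,0,0.003,0,0,0,0],
    [0,0,0.003,0,0,0,0],
  ],
)

```text
clock: 20.55
ee_pos: [0.4719, 0.2408, 0.091]
tool_rot: [[1.0, -0.003, -0.0], [-0.003, -1.0, -0.0], [-0.0, 0.0, -1.0]]
wrist_force: [0.9, 0.0, -2.4]
finger_gap: 0.215
```

Request:
step_arm(
  deltas=[
    [0,0,0.003,0,0,0,0],
    [0,0,0.003,0,0,0,0],
    [0,0,0.003,0,0,0,0],
    [0,0,0.002,0,0,0,0],
    [0,0,0.001,0,0,0,0],
  ],
)

```text
clock: 20.97
ee_pos: [0.4717, 0.2408, 0.0789]
tool_rot: [[1.0, -0.003, -0.0], [-0.003, -1.0, -0.0], [-0.0, 0.0, -1.0]]
wrist_force: [0.7, -0.7, -1.1]
finger_gap: 0.218
```

Request:
step_arm(
  deltas=[
    [0,0,0.001,0,0,0,0],
    [0,0,0.001,0,0,0,0],
    [0,0,0.001,0,0,0,0],
    [0,0,0.001,0,0,0,0],
    [0,0,0.001,0,0,0,0],
  ],
)

```text
clock: 21.38
ee_pos: [0.4719, 0.2409, 0.0743]
tool_rot: [[1.0, -0.003, 0.0], [-0.003, -1.0, 0.0], [0.0, -0.0, -1.0]]
wrist_force: [0.2, 0.1, -2.1]
finger_gap: 0.216
```

Request:
step_arm(
  deltas=[
    [0,0,0.0005,0,0,0,0],
    [0,0,0.0005,0,0,0,0],
    [0,0,0.0005,0,0,0,0],
  ],
)

```text
clock: 21.63
ee_pos: [0.4719, 0.2409, 0.0728]
tool_rot: [[1.0, -0.003, 0.0], [-0.003, -1.0, 0.0], [0.0, -0.0, -1.0]]
wrist_force: [0.1, 0.1, -2.1]
finger_gap: 0.216
```

Request:
step_arm(
  deltas=[
    [0,0,0.0005,0,0,0,0],
    [0,0,0.0005,0,0,0,0],
  ],
)

```text
clock: 21.8
ee_pos: [0.4719, 0.2409, 0.0722]
tool_rot: [[1.0, -0.003, 0.0], [-0.003, -1.0, 0.0], [0.0, -0.0, -1.0]]
wrist_force: [-2.9, -1.6, 6.3]
finger_gap: 0.218
```

Request:
step_arm(
  deltas=[
    [0,0,0.0005,0,0,0,0],
    [0,0,0.0003,0,0,0,0],
  ],
)

```text
clock: 21.97
ee_pos: [0.472, 0.2409, 0.0722]
tool_rot: [[1.0, -0.003, 0.001], [-0.003, -1.0, 0.0], [0.001, -0.0, -1.0]]
wrist_force: [-3.8, -2.4, 10.2]
finger_gap: 0.214
```

Contact came at TCP z 0.0722 as predicted, so the flange is on the rack. I relieve the push, open partly, and lift.

Request:
step_arm(
  deltas=[
    [0,0,-0.0008,0,0,0,0],
    [0,0,0,0,0,0,0.25],
    [0,0,0,0,0,0,0.3],
    [0,0,0,0,0,0,0.4],
    [0,0,0,0,0,0,0.5],
    [0,0,0,0,0,0,0.5],
    [0,0,0,0,0,0,0.5],
  ],
  newtons=20,
)

```text
clock: 22.55
ee_pos: [0.4719, 0.2409, 0.0717]
tool_rot: [[1.0, -0.003, -0.0], [-0.003, -1.0, -0.0], [-0.0, 0.0, -1.0]]
wrist_force: [0.1, 0.1, 0.3]
finger_gap: 0.499
```

Request:
step_arm(
  deltas=[
    [0,0,-0.006,0,0,0,0.5],
    [0,0,-0.015,0,0,0,0.5],
    [0,0,-0.02,0,0,0,0.5],
    [0,0,-0.02,0,0,0,0.5],
    [0,0.01,-0.02,0,0,0,0.5],
    [0,0.01,-0.02,0,0,0,0.5],
    [0,0.01,-0.01,0,0,0,0.5],
    [0,0,0,0,0,0,0.5],
    [0,0,0,0,0,0,0.5],
  ],
)

```text
clock: 23.3
ee_pos: [0.4721, 0.2106, 0.183]
tool_rot: [[1.0, -0.004, 0.001], [-0.004, -1.0, 0.001], [0.001, -0.001, -1.0]]
wrist_force: [0.5, 0.9, -1.2]
finger_gap: 0.499
```

```bash
python3 look.py 10; python3 - <<'E'
from h import *
for n in("scene","top"):
    f=grab_frame(n);cv2.imwrite(f"pics/{n}9.png",f)
    if n=="scene": v=f[180:400,230:470]
    cv2.imwrite("pics/s9c.png",cv2.resize(v,None,fx=2.5,fy=2.5,interpolation=cv2.INTER_CUBIC))
o=dict(np.load("p10.npz"))
f=cv2.imread("pics/w10.png");cv2.imwrite("pics/w10z.png",cv2.resize(f[80:330,200:500],None,fx=2.4,fy=2.4))
E
```

```text
23.3 [0.47209556 0.2106411  0.18295837] [[1.0, -0.0041, 0.0009], [-0.0041, -1.0, 0.0007], [0.0009, -0.0007, -1.0]] [ 0.5  0.9 -1.2] 0.49937446043929645
origin 694 384
```

View pics/w10z.png

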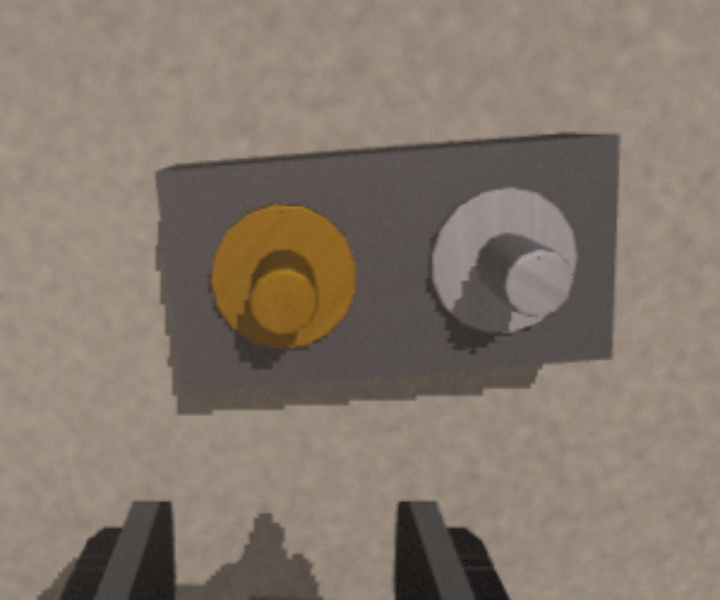

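View pics/s9c.png

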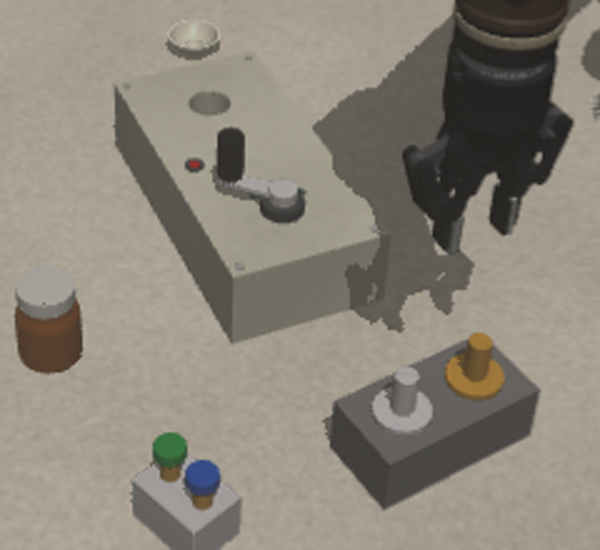

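The brass cartridge (wrist crop 284,276) sits flush beside the spare (504,260), with the same flange size. The red pin at scene crop (195,165) is flat, the well is empty and the gripper is clear.

```bash
python3 - <<'E'
from h import *
o=dict(np.load("p10.npz"))
print("flange",atz(ray("wrist",(200+284/2.4,80+276/2.4),o),.061),"spare",atz(ray("wrist",(200+504/2.4,80+260/2.4),o),.061),"grip top",atz(ray("wrist",(200+284/2.4,80+301/2.4),o),.099))
print(job_done())
E
```

```text
flange [0.47193457 0.24138994 0.061     ] spare [0.54397496 0.24650498 0.061     ] grip top [0.47185204 0.24090475 0.099     ]
the job is handed in; nothing more can be done
None
```

The brass cartridge is in the empty rack pocket, and the job was handed in at about 23 s of the 72 s allowed. `job_done()` reports no verdict.

- **Winding:** I wound the crank about 1.85 turns counter-clockwise. The drag at the knob then fell from about 10 N to under 2 N. I turned about 22° more to confirm it and let go, well within half a turn.
- **Cartridge:** It came out freely, with only about 2.5 N on the wrist, which is its weight. I lowered it into the pocket, and it touched down at the predicted height with about 10 N at most.
- **Last checks:**
  - The flange centre is at (0.472, 0.241), within about 1 mm of the measured pocket centre.
  - The grip top lies above the flange centre to 0.5 mm, so it stands upright.
  - The flange looks flush and the same size as the spare's.
  - The red pin looks flat, and the gripper is clear of everything.
  - By eye, the spare, jar, valve block and dish have not moved; I did not re-measure them.

**Disagreements:**
- The drag read about 7–12 N, lower than the 13–18 N stated, but the drop was clear.
- The cameras differed by 2–4 mm on y for the pocket and the knob. I went by the wrist camera, and both the grasp and the fit bore it out.

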